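# Unlatch the reject bin and hold its lid at the marked angle

## Robot

A 6-joint arm with a two-finger parallel gripper is mounted at the origin on the work surface. World frame = base frame: x ahead of the robot, y to its left, z up, the work surface at z = 0. Lengths are in m, angles in rad, forces in N, time in s.
With the tool pointing down it reaches from about 0.275 to 0.725 m from the base axis. Payload 5.6 kg.
Tool frame: the origin (TCP) lies at the very end of the fingers, on their centre line; the grasp point (between the pads) lies 19 mm behind it; z points along the fingers, y is the line along which they close (so a half turn about z gives the same grasp; the last joint's range is limited). The gripper opens to 85 mm and grips with 20 to 120 N. Pads are 22 mm wide; open, the fingers measure 114 mm over their backs; the gripper's body (76 mm by 85 mm) begins 54 mm behind the grasp point. The pads swing forward as they close: fully open they stand 13 mm farther back than shut.
Start: joints at [1.559, 0.255, 0.108, 0, -1.424, -0.285], TCP at [0.161, 0.526, 0.231] pointing down, gripper open.
Joint ranges: [-2.95, 2.95], [-1.21, 1.97], [-1.09, 1.5], [-2.87, 1.71], [-2.94, -0.07], [-3.05, 3.05]. Speed limits (rad/s): [2.57, 2.57, 3.14, 3.14, 3.14, 3.14].

## Interface

Orientations are given as a unit quaternion [w, x, y, z].
In Python, from cell import telemetry, cams, manip, spotter gives the robot as it stands. The module is installed in compiled form; this text tells all that it offers.
- The arm moves only by the tool drive_tool, never from a script. Its argument "series" is a list that holds one entry, the list of rows, each a list of 7 numbers: the shift along the tool's x, y, z normalised to -1 to 1, where 1 is 0.2 m, then the turn, a rotation vector about the tool's x, y, z normalised to -1 to 1, where 1 is pi rad, then the gripper's target within -1 to 1 (shut at 1, half-way at 0, fully open at -1). In form: [[[dx, dy, dz, wx, wy, wz, grip], ...]]. A call has 1 to 10 rows; each row shifts and turns the commanded pose from where the row before left it, along the tool's axes as they then stand; what a row does not reach is not made up. A row lasts 1/8 s, in which the tool goes at most 62.5 mm and 10.7 degrees, less where a joint would pass 70% of its speed; a pose out of reach is approached as far as the arm can. A call with a number of a shift or a turn outside -1 to 1 is refused whole. A call with a gripper value outside its range is refused whole. The fingers move at their own pace and stop on an object; "squeeze" is the grip in N (left out, the last holds). Time passes only in rows, so rows that do not move let the fingers close. It gives the time, the measured TCP pose, the force, the opening and the grip force at its end, in the units of the state.
- telemetry.observe(): the state, without advancing time (a new reading comes with each control period).
- cams.snapshot(name): name is "side" or "top"; returns the picture (480x640x3 uint8, red, green, blue); there is no depth.
- cams.camera_model(name): a dict with "vertical_fov" (degrees; the focal length in pixels is half the picture's height over the tangent of half this angle, whatever the lens; pixels are square), "cx", "cy" (the principal point, pixels), "k1" (the pictures are not rectified: a ray, as slopes to the right and down, at radius r is drawn at 1 + k1 r^2 times it, then the intrinsics apply), "R" (3x3) and "t" (3): a world point X has camera coordinates R X + t. Camera axes: x right, y down, z forward; pixel columns grow to the right and rows downward; lengths in m; the calibration is good to about 2 mm. A picture is of the moment at which its call begins. camera_model takes no time and is no camera call.
- manip.job_done(): hands the job in; it is judged then, once.
Trained networks look in the newest picture that a camera, given by its name, has taken for a name from the list of things; names that differ only in an ending like _2 or _b are one class to them, and where a whole thing is asked for, a point or a joint stands for the part that bears it (a point fixed in the world has none). Each returns a list of dicts, best first, with "confidence" (0 to 1); they miss things now and then, are a little off and sometimes report something else, mostly with a low value. They report only what shows in the picture. A call takes as long as a camera call.
- spotter.find_in(thing, camera): "xyz" ([x, y, z] in m, in world coordinates, good to about 4 mm: the middle of the surface that is visible of it).
- spotter.cut_out(thing, camera): "pixels" (480x640 bool, what is visible of it).
- spotter.place_of(thing, camera): "xyz" ([x, y, z] in m, in world coordinates, good to about 4 mm: a listed point, or the origin of a listed thing).
The state is a dict: "time": time; "q": joint angles; "joint_vel": joint speeds; "joint_torque": joint torques, N m; "position": TCP position; "orientation": TCP orientation; "force": force on the tool from outside, world axes, zero at the start; "ft_torque": the same for the moment, N m; "gripper_width": opening from 0.0 (shut) to 1.0 (fully open); "finger_force": force on a finger pad.
Only numpy, scipy, OpenCV 4.12 (cv2) and the standard library are available. Lean on these libraries where they do the work, as an engineer would, in place of code of your own. Each camera call takes 0.05 s, during which the arm holds its last target. There are 200 camera calls.

## Task

Unlatch the reject bin by turning its latch knob clockwise (seen from above) until it clicks past its detent, then take the lid by its bar handle and swing it up until its pointer is level with the marker clip on the quadrant. Keep holding the lid steady there by the handle: the job finishes while you are still holding it, for the lid falls shut if let go. Leave the clip where it is set and do not disturb the things standing around the bin.

Things in the scene. Friction and masses are not known exactly. Their poses are not given: they have to be found in the camera images.
- bin: Fixed galvanised reject bin, 160 x 250 mm, 104 mm high, on a 200 x 310 mm base plate. Origin: centre of underside, on the bench. Own x runs from the handle side to the lid's hinge, y along the hinge to the quadrant side, z up; latch knob on the -y side. A 4 mm steel quadrant arc (radius 122 to 138 mm about the hinge axis, top 240 mm above the bench) stands upright at own y = +152 mm.
- lid (a joint): Angle of the lid in rad: 0 shut (level), grows as the handle edge swings up, stop at 1.4. The lid weighs about 0.3 to 0.55 kg, its hinge is free and it falls shut when not held. While the latch tongue lies over its edge it cannot be lifted.
- lid_handle (a point): Centre of the lid's handle: round dark steel bar, 12 mm thick, 120 mm long, parallel to the hinge, 210 mm from its axis, 45 mm beyond the lid's free edge in the lid's plane; two 10 mm wide arms carry it, 100 mm clear between them. Shut: 108 mm above the bench, 50 mm out from the bin's wall, nothing beneath. Axes turn with the lid: x to the hinge, y along the bar, z out of the upper face.
- lid_hinge (a point): Point on the hinge axis in line with the handle's middle: own x = +80 mm of the bin, 108 mm above the bench; the axis runs along the bin's y. The lid is a 6 mm plate, 165 mm from hinge to free edge, 250 mm wide, with a thin dark pointer on its quadrant side that travels close beside the arc.
- clip (a joint): Angle in rad at which the marker clip is set on the quadrant, measured about the same hinge axis and from the same zero as the lid: the lid is at the mark when both joints read the same. Set between 0.6 and 1.05, stiff; it must not be shifted.
- clip_mark (a point): Centre of the marker clip, a dark steel block 44 x 24 x 12 mm with a small brass screw, on the outer side of the quadrant arc (top 250 mm above the bench at most), 130 mm from the hinge axis and at +167 mm along it. Its axes are the lid's axes when the lid is at the mark.
- knob (a joint): Angle of the latch knob in rad: 0 latched, grows clockwise seen from above, stop at 1.3 (unlatched). A spring detent resists with up to about 0.15 N m until 0.65, then snaps the knob on to 1.3, where it stays.
- knob_grip (a point): On the knob's vertical axis at grip height, 150 mm above the bench (bin's x = -50, y = -150 mm). Knob: upright black bar 14 mm thick, 44 mm long, from 132 to 162 mm above the bench, on an 18 mm neck. Under it a 12 mm wide tongue (top 120 mm above the bench) reaches 40 mm along own y, over the lid's edge when latched. Own x across the bar, y along it; equal to the bin's axes when latched.
- micrometer_mid (a point): Bystander: brass micrometer lying on the bench, about 125 x 40 x 18 mm; point at the middle of its bow.
- cap_mid (a point): Bystander: cracked teal plastic cap, 38 mm across and 17 mm high; point at its centre.
- bottle_mid (a point): Bystander: smoked glass sample bottle, 64 mm across and 170 mm high, standing; point 80 mm above its underside.
- weight_mid (a point): Bystander: steel drop weight, 50 mm across and 70 mm high, standing; point at half height.

How it is judged:
On the way:
1. the latch knob has been turned clockwise past its click to the unlatched side (value of joint knob above 1.1 rad), for 0.2 s.
At the end, for the whole second after the job is handed in: The knob is on its unlatched side (over 1.1 rad), and the lid is held still (under 0.05 rad/s) by the gripper's fingers with its angle within 0.07 rad (4 degrees) of the marker clip's (value of joint knob above 1.1 rad and angle between the x axis of lid_handle and the x axis of clip_mark, either way round below 0.07 rad and value of joint lid above 0.4 rad and velocity of joint lid between -0.05 and 0.05 rad/s and contact force between the fingers and lid above 0.2 N); the arm keeps its last pose, push and grip.
It fails at once if the marker clip is shifted by more than 6 mm (distance of clip_mark from where it was at the start of the episode above 0.006 m).
It fails at once if a bystander is moved by more than 20 mm (distance of any of micrometer_mid, cap_mid, bottle_mid, weight_mid from where it was at the start of the episode above 0.02 m).
It also fails if it takes over 58 s, if anything falls off the work surface, if the arm or the gripper's body presses on something with over 40 N, if the wrist force passes 120 N, or if a joint passes its speed limit or range.

## Working session

There is one attempt and no reset: what is moved stays moved. The work goes in short steps, Python scripts to look and compute and a tool call to move; the robot and the scene stay as the last step left them, time stands still between calls to the robot, and variables do not carry over. Pictures are saved under pics/ and viewed, at most 10 in all, crops included, and the job is handed in when it is done.

Besides the shell and the picture viewer there is one more tool, called after "Call:" in YAML: its name, and indented under it one key for each argument. drive_tool: Moves the arm, as the interface text tells. Scaled input: -1 to 1 covers 0.2 m each way for a shift and pi rad each way for a turn. Its arguments: {"type":"object","properties":{"series":{"type":"array"},"squeeze":{"type":"number"}},"required":["series"]}

```bash
mkdir -p pics; cat > h.py <<'E'
import numpy as np, cv2
from cell import telemetry, cams, manip, spotter
from scipy.spatial.transform import Rotation as Ro
def project(name,X):
    m=cams.camera_model(name);f=240/np.tan(np.radians(m["vertical_fov"])/2)
    c=np.array(m["R"])@np.array(X,float)+np.array(m["t"]);s=c[:2]/c[2];s=s*(1+m["k1"]*(s@s))
    return np.array([m["cx"],m["cy"]])+f*s
def snap(name,fn):
    im=cams.snapshot(name);cv2.imwrite(f"pics/{fn}.png",im[:,:,::-1]);return im
E
python3 - <<'E'
from h import *
for c in("top","side"):
    snap(c,c+"0")
    for t in["bin","lid_handle","lid_hinge","clip_mark","knob_grip","micrometer_mid","cap_mid","bottle_mid","weight_mid"]:
        r=spotter.place_of(t,c)
        print(c,t,[(np.round(d["xyz"],3).tolist(),round(d["confidence"],2)) for d in r[:2]])
s=telemetry.observe();print(s["time"],s["position"],s["orientation"])
E
```

```text
top bin [([0.622, -0.093, -0.003], 0.79)]
top lid_handle [([0.49, -0.062, 0.11], 0.75)]
top lid_hinge [([0.699, -0.114, 0.105], 0.57)]
top clip_mark [([0.66, 0.071, 0.211], 0.58)]
top knob_grip [([0.526, -0.225, 0.147], 0.81)]
top micrometer_mid [([0.732, 0.144, 0.006], 0.68)]
top cap_mid [([0.576, 0.189, 0.01], 0.69)]
top bottle_mid [([0.562, -0.357, 0.076], 0.92)]
top weight_mid [([0.368, -0.333, 0.031], 0.71)]
side bin [([0.621, -0.093, 0.001], 0.81)]
side lid_handle [([0.499, -0.059, 0.112], 0.86)]
side lid_hinge [([0.697, -0.116, 0.111], 0.8)]
side clip_mark [([0.658, 0.068, 0.204], 0.53), ([0.493, -0.06, 0.112], 0.17)]
side knob_grip [([0.527, -0.224, 0.151], 0.88)]
side micrometer_mid [([0.729, 0.147, 0.006], 0.49)]
side cap_mid [([0.558, -0.356, 0.08], 0.65), ([0.581, 0.187, 0.01], 0.57)]
side bottle_mid [([0.561, -0.358, 0.08], 0.72)]
side weight_mid [([0.369, -0.335, 0.038], 0.85)]
1.0 [0.1608221  0.52594415 0.23128531] [ 8.36616141e-06  9.89009025e-01 -1.47855161e-01 -5.78971013e-06]
```

```bash
python3 - <<'E'
from h import *
from scipy.optimize import least_squares
L={"b":[(0,0),(.622,-.093),(.621,-.093)],"h":[(-.13,0),(.49,-.062),(.499,-.059)],"g":[(.08,0),(.699,-.114),(.697,-.116)],"k":[(-.05,-.15),(.526,-.225),(.527,-.224)]}
P=np.array([v[0] for v in L.values() for _ in(0,1)]);Q=np.array([q for v in L.values() for q in v[1:]])
def f(p):
    c,s=np.cos(p[2]),np.sin(p[2]);return (P@np.array([[c,s],[-s,c]])+p[:2]-Q).ravel()
r=least_squares(f,[.62,-.09,-.26]);print(r.x,np.degrees(r.x[2]),np.round(f(r.x)*1000,1))
x,y,a=r.x;R=np.array([[np.cos(a),-np.sin(a)],[np.sin(a),np.cos(a)]])
def W(px,py,z): return [*(R@[px,py]+[x,y]),z]
c=R.T@(np.array([.659,.0695])-[x,y]);print("clip local",c,np.arctan2(.2075-.108,.08-c[0]))
for cam in("top","side"):
    im=cv2.imread(f"pics/{cam}0.png")
    pts=[W(-.05,-.15,.162),W(-.05,-.128,.162),W(-.05,-.172,.162),W(-.13,.06,.108),W(-.13,-.06,.108),W(.08,.125,.108),W(.08,-.125,.108),W(-.085,.125,.111),W(-.085,-.125,.111)]
    for t in(.6,.8,1.0): pts.append(W(.08-.13*np.cos(t),.161,.108+.13*np.sin(t)))
    for p in pts: cv2.circle(im,tuple(int(round(v)) for v in project(cam,p)),2,(0,0,255),-1)
    cv2.imwrite(f"pics/{cam}0a.png",im)
E
```

```text
[ 0.61953838 -0.09414727 -0.28081266] -16.08937998711949 [-2.5 -1.1 -1.5 -1.1  4.6  3.9 -4.4  0.9 -2.6 -2.3 -0.6 -0.3  3.9  0.6
  2.9 -0.4]
clip local [-0.00743672  0.16817355] 0.8498401854825052
```

View pics/top0a.png

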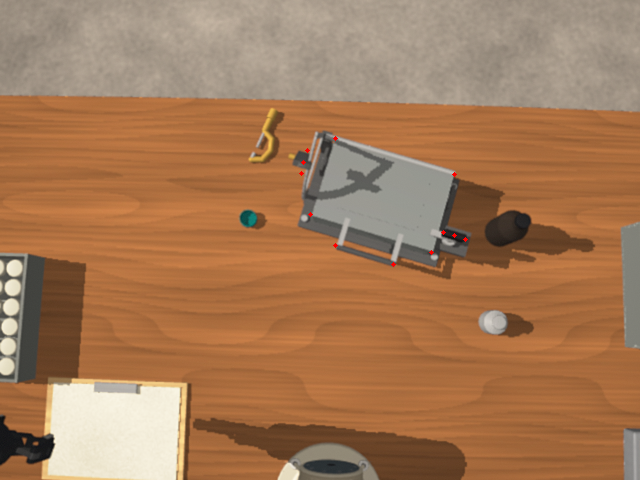

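View pics/side0a.png

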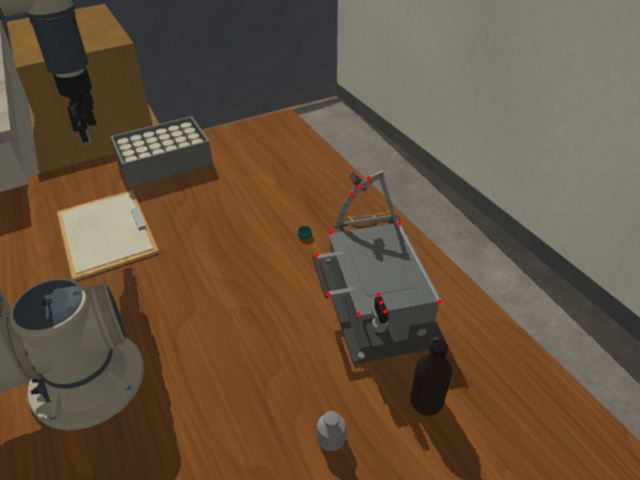

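The top view shows the bin, with the knob at about (452, 238) and the handle bar from (336, 245) to (393, 264). My fitted points lie on both. The side view shows the clip at about (357, 182), between the 0.8 and 1.0 rad points. I'll start moving now: lift and turn first.

Call:
drive_tool:
  series:
    - [[0, 0, -0.035, 0, 0, 0.0494, -1], [0, 0, -0.035, 0, 0, 0.0494, -1], [0, 0, -0.035, 0, 0, 0.0494, -1], [0, 0, -0.035, 0, 0, 0.0494, -1], [0, 0, -0.035, 0, 0, 0.0494, -1], [0, 0, -0.035, 0, 0, 0.0494, -1], [0, 0, -0.035, 0, 0, 0.0494, -1], [0, 0, -0.035, 0, 0, 0.0494, -1], [0, 0, -0.035, 0, 0, 0.0494, -1], [0, 0, -0.035, 0, 0, 0.0494, -1]]
  squeeze: 40

```text
time: 2.25
position: [0.1608, 0.5259, 0.3015]
orientation: [0.0, -0.6, 0.8, -0.0]
force: [0.2, 0.1, -1.5]
gripper_width: 0.999
finger_force: 0.0
```

Call:
drive_tool:
  series:
    - [[0.18, -0.162, 0, 0, 0, 0, -1], [0.18, -0.162, 0, 0, 0, 0, -1], [0.18, -0.162, 0, 0, 0, 0, -1], [0.18, -0.162, 0, 0, 0, 0, -1], [0.18, -0.162, 0, 0, 0, 0, -1], [0.18, -0.162, 0, 0, 0, 0, -1], [0.18, -0.162, 0, 0, 0, 0, -1], [0.18, -0.162, 0, 0, 0, 0, -1], [0.18, -0.162, 0, 0, 0, 0, -1], [0.18, -0.162, 0, 0, 0, 0, -1]]

```text
time: 3.5
position: [0.374, 0.0894, 0.3016]
orientation: [0.001, -0.602, 0.798, -0.0]
force: [1.8, 1.2, 0.0]
gripper_width: 1.002
finger_force: 0.0
```

Call:
drive_tool:
  series:
    - [[0.18, -0.162, 0, 0, 0, 0, -1], [0.18, -0.162, 0, 0, 0, 0, -1], [0.18, -0.162, 0, 0, 0, 0, -1], [0.18, -0.162, 0, 0, 0, 0, -1], [0.18, -0.162, 0, 0, 0, 0, -1], [0.18, -0.162, 0, 0, 0, 0, -1], [0, 0, 0, 0, 0, 0, -1]]

```text
time: 4.38
position: [0.5018, -0.1726, 0.2998]
orientation: [-0.001, -0.601, 0.799, 0.001]
force: [0.6, -0.1, -0.7]
gripper_width: 1.0
finger_force: 0.0
```

```bash
cat >> h.py <<'E'
def to(target,yaw_y=None):
    s=telemetry.observe();w,x,y,z=s["orientation"];R=Ro.from_quat([x,y,z,w]).as_matrix()
    print("t",s["time"],"tcp",np.round(s["position"],4),"y",np.round(R[:,1],3),"z",np.round(R[:,2],3),"q",np.round(s["q"],2),"F",np.round(s["force"],1),"w",round(s["gripper_width"],3),"ff",s["finger_force"])
    print("norm",np.round(R.T@(np.array(target)-s["position"])/.2,3))
    if yaw_y is not None:
        e=yaw_y-np.arctan2(R[1,1],R[0,1]);e=(e+np.pi/2)%np.pi-np.pi/2;print("wz norm",round(-e/np.pi,4))
E
python3 - <<'E'
from h import *
for c in("top","side"):
    snap(c,c+"1")
    for t in["knob_grip","lid_handle","lid_hinge","clip_mark"]:
        r=spotter.place_of(t,c)
        print(c,t,[(np.round(d["xyz"],3).tolist(),round(d["confidence"],2)) for d in r[:1]])
to([.5265,-.2245,.135],-.275)
E
```

```text
top knob_grip []
top lid_handle []
top lid_hinge []
top clip_mark [([0.661, 0.072, 0.211], 0.45)]
side knob_grip [([0.524, -0.228, 0.152], 0.58)]
side lid_handle [([0.495, -0.059, 0.111], 0.6)]
side lid_hinge [([0.698, -0.116, 0.112], 0.88)]
side clip_mark []
t 4.875 tcp [ 0.5012 -0.1696  0.3016] y [-0.962  0.273 -0.001] z [ 0.001  0.    -1.   ] q [-0.03  0.2   0.22 -0.   -1.58 -0.25] F [0.7 0.4 0.2] w 0.999 ff 0.0
norm [ 0.229 -0.196  0.833]
wz norm -0.0006
```

Call:
drive_tool:
  series:
    - [[0.115, -0.099, 0, 0, 0, 0, -1], [0.115, -0.099, 0, 0, 0, 0, -1], [0, 0, 0.16, 0, 0, 0, -1], [0, 0, 0.16, 0, 0, 0, -1], [0, 0, 0.16, 0, 0, 0, -1], [0, 0, 0, 0, 0, 0, -1]]

```text
time: 5.62
position: [0.5253, -0.2246, 0.203]
orientation: [-0.002, -0.602, 0.798, 0.002]
force: [0.6, -0.9, 0.5]
gripper_width: 1.008
finger_force: 0.0
```

```bash
python3 - <<'E'
from h import *
im=snap("side","side2");k=snap("top","top2")
u,v=project("side",[.528,-.225,.16]).astype(int);a=im[max(v-75,0):v+75,u-100:u+100]
u,v=project("top",[.528,-.225,.16]).astype(int);b=k[v-75:v+75,min(u-100,440):min(u+100,640)]
cv2.imwrite("pics/c2.png",cv2.resize(np.hstack([a,b]),None,fx=2,fy=2,interpolation=cv2.INTER_CUBIC)[:,:,::-1])
to([.528,-.225,.135],-.275)
E
```

```text
t 5.725 tcp [ 0.5272 -0.2255  0.2066] y [-0.962  0.274 -0.001] z [ 0.001 -0.001 -1.   ] q [-0.13  0.31  0.12  0.   -1.38 -0.15] F [0.1 0.  0.5] w 1.005 ff 0.0
norm [-0.004 -0.003  0.358]
wz norm -0.0008
```

View pics/c2.png

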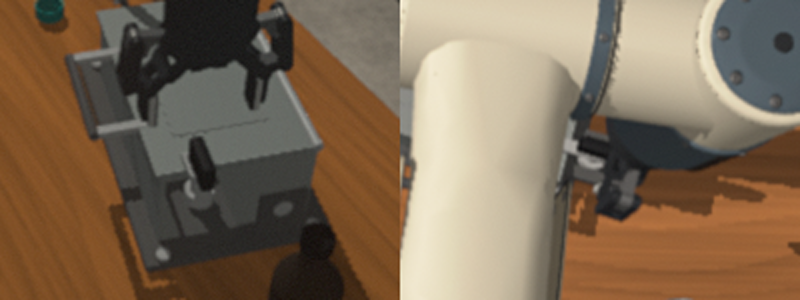

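The side crop shows the open fingers on either side of the knob, which is at about (200, 165). I'll descend and grip it.

Call:
drive_tool:
  series:
    - [[0, 0, 0.12, 0, 0, 0, -1], [0, 0, 0.12, 0, 0, 0, -1], [0, 0, 0.11, 0, 0, 0, -1], [0, 0, 0, 0, 0, 0, 0.3], [0, 0, 0, 0, 0, 0, 1], [0, 0, 0, 0, 0, 0, 1], [0, 0, 0, 0, 0, 0, 1], [0, 0, 0, 0, 0, 0, 1], [0, 0, 0, 0, 0, 0, 1]]
  squeeze: 40

```text
time: 6.85
position: [0.5304, -0.2263, 0.137]
orientation: [0.002, -0.603, 0.798, -0.003]
force: [8.2, -4.0, -1.7]
gripper_width: 0.155
finger_force: 45.2
```

Call:
drive_tool:
  series:
    - [[0, -0.012, 0, 0, 0, 0, 1], [0, 0, 0, 0, 0, 0.045, 1], [0, 0, 0, 0, 0, 0.045, 1], [0, 0, 0, 0, 0, 0.045, 1], [0, 0, 0, 0, 0, 0.045, 1], [0, 0, 0, 0, 0, 0.045, 1], [0, 0, 0, 0, 0, 0.045, 1], [0, 0, 0, 0, 0, 0.045, 1], [0, 0, 0, 0, 0, 0.045, 1], [0, 0, 0, 0, 0, 0.04, 1]]

```text
time: 8.1
position: [0.5304, -0.2258, 0.1369]
orientation: [0.002, -0.016, 1.0, -0.0]
force: [2.4, 2.5, 5.6]
gripper_width: 0.152
finger_force: 46.5
```

```bash
python3 - <<'E'
from h import *
to([.53,-.225,.135],-.275-1.3)
print(telemetry.observe()["ft_torque"])
E
```

```text
t 8.1 tcp [ 0.5304 -0.2258  0.1369] y [-0.032  0.999 -0.   ] z [ 0.004 -0.    -1.   ] q [-0.13  0.35 -0.   -0.   -1.21 -1.41] F [2.4 2.5 5.6] w 0.152 ff 46.46630108356476
norm [0.002 0.004 0.01 ]
wz norm 0.0116
[ 0.98067968 -0.53464166  0.0174025 ]
```

Call:
drive_tool:
  series:
    - [[0, 0, 0, 0, 0, 0.01, 1], [0, 0, 0, 0, 0, 0, 1], [0, 0, 0, 0, 0, 0, -1], [0, 0, 0, 0, 0, 0, -1], [0, 0, 0, 0, 0, 0, -1], [0, 0, -0.2, 0, 0, 0, -1], [0, 0, -0.2, 0, 0, 0, -1], [0, 0, -0.2, 0, 0, 0, -1], [-0.2, 0, 0, 0, 0, -0.05, -1], [-0.2, 0, 0, 0, 0, -0.05, -1]]

```text
time: 9.35
position: [0.6093, -0.2196, 0.2561]
orientation: [0.001, -0.161, 0.987, -0.0]
force: [1.6, 0.3, -0.3]
gripper_width: 1.001
finger_force: 0.0
```

Call:
drive_tool:
  series:
    - [[-0.2, 0, 0, 0, 0, -0.05, 0.25], [-0.2, 0, 0, 0, 0, -0.05, 0.25], [0, 0, 0, 0, 0, -0.055, 0.25], [0, 0, 0, 0, 0, -0.055, 0.25], [0, 0, 0, 0, 0, -0.055, 0.25], [0, 0, 0, 0, 0, -0.055, 0.25], [0, 0, 0, 0, 0, 0, 0.25]]

```text
time: 10.22
position: [0.6819, -0.1885, 0.2548]
orientation: [-0.0, -0.614, 0.789, 0.0]
force: [0.4, 0.8, -0.2]
gripper_width: 0.375
finger_force: 0.0
```

```bash
python3 - <<'E'
from h import *
im=snap("side","side3")
for t in["knob_grip","lid_handle","lid_hinge","clip_mark"]:
    r=spotter.place_of(t,"side");print(t,[(np.round(d["xyz"],3).tolist(),round(d["confidence"],2)) for d in r[:1]])
cv2.imwrite("pics/c3.png",cv2.resize(im[150:360,260:460],None,fx=2.8,fy=2.8,interpolation=cv2.INTER_CUBIC)[:,:,::-1])
to([.4935,-.0585,.19],-.275)
E
```

```text
knob_grip [([0.526, -0.226, 0.151], 0.57)]
lid_handle [([0.498, -0.058, 0.112], 0.6)]
lid_hinge [([0.699, -0.116, 0.109], 0.57)]
clip_mark [([0.66, 0.069, 0.208], 0.53)]
t 10.475 tcp [ 0.682  -0.1885  0.2552] y [-0.969  0.246  0.   ] z [-0.  0. -1.] q [-0.05  0.59  0.69 -0.   -1.67 -0.2 ] F [-0.4  0.5 -0. ] w 0.376 ff 0.0
norm [-0.398  1.073  0.326]
wz norm 0.0085
```

View pics/c3.png

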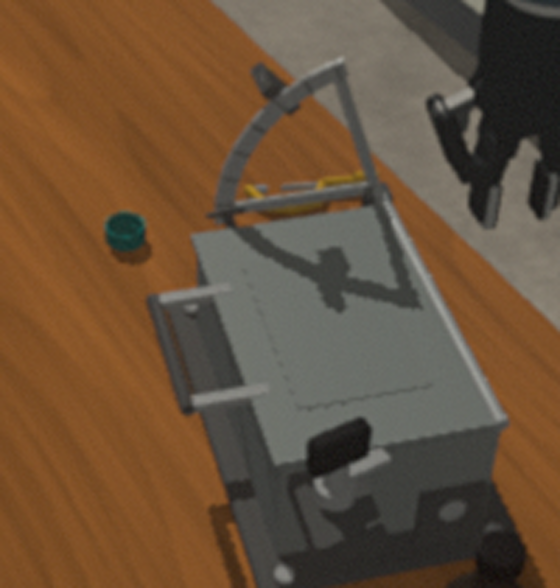

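The crop shows the knob turned across at (340, 445), with the tongue clear of the lid edge. The handle bar runs from (155, 300) to (190, 405), and the clip is at (275, 88). Next I'll measure the clip angle while moving above the handle.

Call:
drive_tool:
  series:
    - [[-0.08, 0.214, 0, 0, 0, 0, 0.25], [-0.08, 0.214, 0, 0, 0, 0, 0.25], [-0.08, 0.214, 0, 0, 0, 0, 0.25], [-0.08, 0.214, 0, 0, 0, 0, 0.25], [-0.08, 0.214, 0, 0, 0, 0, 0.25], [0, 0, 0.16, 0, 0, 0.0085, 0.25], [0, 0, 0.16, 0, 0, 0, 0.25], [0, 0, 0, 0, 0, 0, 0.25]]

```text
time: 11.48
position: [0.4924, -0.0587, 0.1896]
orientation: [-0.002, -0.604, 0.797, 0.001]
force: [0.6, 0.7, 0.7]
gripper_width: 0.375
finger_force: 0.0
```

```bash
python3 - <<'E'
from h import *
im=snap("side","side4");r=spotter.cut_out("clip","side");r2=spotter.place_of("clip_mark","side");h=spotter.place_of("lid_handle","side")
print([(np.round(d["xyz"],3).tolist(),round(d["confidence"],2)) for d in r2[:1]+h[:1]])
snap("top","top4");rt=spotter.cut_out("clip","top")
a0=-.275;R=np.array([[np.cos(a0),-np.sin(a0)],[np.sin(a0),np.cos(a0)]]);O=np.array([.6197,-.094])
def W(p): return [*(R@p[:2]+O),p[2]]
def render(cam,t):
    hull=[]
    e=np.array([-np.cos(t),np.sin(t)]);n=np.array([np.sin(t),np.cos(t)])
    for i in(-.022,.022):
        for j in(-.012,.012):
            for y in(.161,.173):
                q=np.array([.08,.108])+e*(.13+i)+n*j;hull.append(project(cam,W([q[0],y,q[1]])))
    m=np.zeros((480,640),np.uint8);cv2.fillConvexPoly(m,cv2.convexHull(np.round(np.array(hull)*8).astype(np.int32)),1,shift=3)
    if cam=="side":
        th=np.linspace(0,1.6,60);arc=[project(cam,W([.08-rr*np.cos(s),.15,.108+rr*np.sin(s)])) for rr,ss in((.122,th),(.138,th[::-1])) for s in ss]
        cv2.fillPoly(m,[np.round(np.array(arc)*8).astype(np.int32)],0,shift=3)
    return m>0
for cam,rr in(("side",r),("top",rt)):
    for d in rr[:1]:
        M=np.array(d["pixels"]);print(cam,d["confidence"],M.sum(),np.argwhere(M).mean(0)[::-1])
        best=[]
        for t in np.arange(.6,1.06,.03):
            m=render(cam,t);c=np.argwhere(m).mean(0)[::-1];best.append((round((m&M).sum()/(m|M).sum(),2),round(t,2),np.round(c,1).tolist()))
        print(sorted(best)[-5:])
to([.495,-.059,.087],-.275)
cv2.imwrite("pics/c4.png",cv2.resize(im[150:330,260:440],None,fx=3,fy=3,interpolation=cv2.INTER_CUBIC)[:,:,::-1])
E
```

```text
[([0.657, 0.068, 0.204], 0.42), ([0.494, -0.059, 0.111], 0.63)]
side 0.5 103 [355.54368932 179.39805825]
[(np.float64(0.31), np.float64(0.9), [360.4, 178.8]), (np.float64(0.35), np.float64(0.78), [354.9, 183.4]), (np.float64(0.43), np.float64(0.81), [356.3, 182.1]), (np.float64(0.43), np.float64(0.84), [357.7, 180.7]), (np.float64(0.43), np.float64(0.87), [358.9, 179.8])]
top 0.49 301 [300.16611296 160.00332226]
[(np.float64(0.4), np.float64(0.9), [301.6, 155.4]), (np.float64(0.41), np.float64(0.78), [299.9, 162.7]), (np.float64(0.43), np.float64(0.81), [300.1, 161.1]), (np.float64(0.43), np.float64(0.87), [301.0, 157.4]), (np.float64(0.44), np.float64(0.84), [300.8, 159.2])]
t 11.775 tcp [ 0.4949 -0.0587  0.1925] y [-0.963  0.27  -0.002] z [ 0.002  0.    -1.   ] q [ 0.2   0.17 -0.1   0.   -1.3  -0.47] F [-0.5 -0.2 -0.1] w 0.376 ff 0.0
norm [0.002 0.    0.528]
wz norm 0.0005
```

View pics/c4.png

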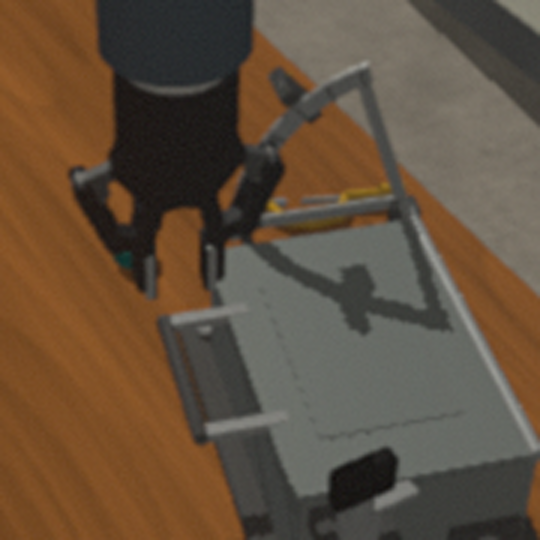

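The crop shows the fingers hanging at (150–210, 270), above the middle of the bar and on either side of it. Both cameras put the clip at about 0.84 rad. I'll descend and grip the bar.

Call:
drive_tool:
  series:
    - [[0, 0, 0.132, 0, 0, 0, 0.25], [0, 0, 0.132, 0, 0, 0, 0.25], [0, 0, 0.132, 0, 0, 0, 0.25], [0, 0, 0.132, 0, 0, 0, 0.25], [0, 0, 0, 0, 0, 0, 0.25], [0, 0, 0, 0, 0, 0, 1], [0, 0, 0, 0, 0, 0, 1], [0, 0, 0, 0, 0, 0, 1], [0, 0, 0, 0, 0, 0, 1]]
  squeeze: 40

```text
time: 12.9
position: [0.4937, -0.0583, 0.0871]
orientation: [0.0, -0.604, 0.797, 0.0]
force: [-5.3, 2.8, 4.6]
gripper_width: 0.122
finger_force: 39.1
```

```bash
python3 - <<'E'
from h import *
to([.495,-.059,.087],-.275)
E
```

```text
t 12.9 tcp [ 0.4937 -0.0583  0.0871] y [-0.963  0.27  -0.   ] z [ 0.     0.001 -1.   ] q [ 0.2   0.25 -0.29 -0.   -1.04 -0.47] F [-5.3  2.8  4.6] w 0.122 ff 39.05539512634277
norm [ 0.002 -0.007  0.   ]
wz norm 0.0006
```

Call:
drive_tool:
  series:
    - [[0, 0.002, -0.063, 0, 0, 0, 1], [0, -0.006, -0.063, 0, 0, 0, 1], [0, -0.009, -0.062, 0, 0, 0, 1], [0, -0.013, -0.062, 0, 0, 0, 1], [0, -0.017, -0.061, 0, 0, 0, 1], [0, -0.02, -0.06, 0, 0, 0, 1], [0, -0.024, -0.058, 0, 0, 0, 1], [0, -0.027, -0.057, 0, 0, 0, 1], [0, -0.031, -0.055, 0, 0, 0, 1], [0, -0.034, -0.053, 0, 0, 0, 1]]

```text
time: 14.15
position: [0.5266, -0.0674, 0.205]
orientation: [-0.001, -0.604, 0.797, 0.002]
force: [-9.8, 8.0, 4.4]
gripper_width: 0.122
finger_force: 38.9
```

Call:
drive_tool:
  series:
    - [[0, -0.034, -0.051, 0, 0, 0, 1], [0, -0.038, -0.049, 0, 0, 0, 1], [0, -0.041, -0.046, 0, 0, 0, 1], [0, -0.045, -0.043, 0, 0, 0, 1], [0, 0, 0, 0, 0, 0, 1], [0, 0, 0, 0, 0, 0, 1]]

```text
time: 14.9
position: [0.5579, -0.0758, 0.2449]
orientation: [0.0, -0.605, 0.797, 0.001]
force: [-11.4, 8.9, 10.5]
gripper_width: 0.124
finger_force: 39.5
```

```bash
python3 - <<'E'
from h import *
im=snap("side","side5");im2=snap("top","top5")
for c in("side","top"):
  for t in["lid_handle","clip_mark","knob_grip","lid_hinge"]:
    r=spotter.place_of(t,c);print(c,t,[(np.round(d["xyz"],3).tolist(),round(d["confidence"],2)) for d in r[:1]])
to([.558,-.077,.243],-.275)
s=telemetry.observe();print("lid est",np.arcsin((s["position"][2]+.019+.002-.108)/.21))
a=cv2.resize(im[150:350,290:490],None,fx=2,fy=3,interpolation=cv2.INTER_CUBIC)
b=cv2.resize(im2[100:300,240:440],(400,600),interpolation=cv2.INTER_CUBIC)
a=cv2.resize(im[155:255,310:410],(400,400),interpolation=cv2.INTER_CUBIC);b=cv2.resize(im2[110:210,270:370],(400,400),interpolation=cv2.INTER_CUBIC)
cv2.imwrite("pics/c5.png",np.hstack([a,b])[:,:,::-1])
E
```

```text
side lid_handle [([0.558, -0.08, 0.263], 0.83)]
side clip_mark []
side knob_grip [([0.531, -0.224, 0.151], 0.9)]
side lid_hinge [([0.697, -0.117, 0.11], 0.9)]
top lid_handle []
top clip_mark [([0.37, -0.332, 0.031], 0.61)]
top knob_grip [([0.525, -0.223, 0.147], 0.72)]
top lid_hinge [([0.62, -0.092, -0.001], 0.51)]
t 15.4 tcp [ 0.5578 -0.0758  0.2448] y [-0.963  0.269  0.001] z [-0.     0.002 -1.   ] q [ 0.14  0.28  0.17 -0.   -1.47 -0.41] F [-10.3   8.4  10. ] w 0.122 ff 39.49678122997284
norm [ 0.005 -0.003  0.009]
wz norm 0.0009
lid est 0.8505441757686953
```

View pics/c5.png

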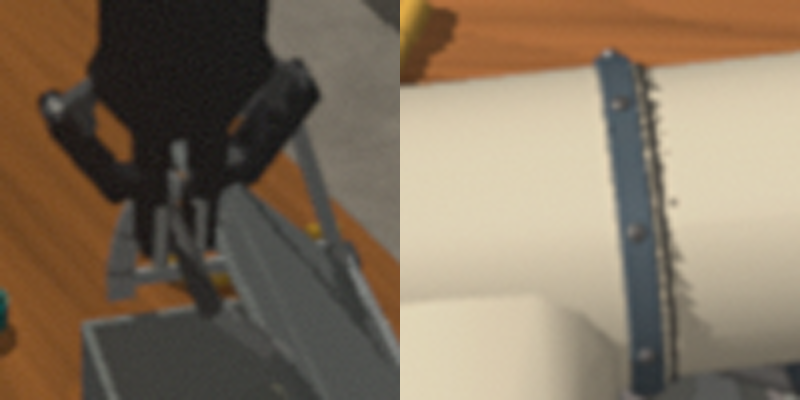

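The left crop shows the bar held between the fingers and the lid raised, with the pointer at (180, 150) in front of the gripper. The clip is hidden in both views. By height the lid is at about 0.85 rad, so I'll check the clip angle once more on the earlier clear pictures.

```bash
python3 - <<'E'
from h import *
a0=-.275;R=np.array([[np.cos(a0),-np.sin(a0)],[np.sin(a0),np.cos(a0)]]);O=np.array([.6197,-.094])
def W(x,y,z): return [*(R@[x,y]+O),z]
out=[]
for cam,fn,(u,v) in(("side","side3",(330,150)),("top","top0",(275,130))):
    im=cv2.imread(f"pics/{fn}.png")[v:v+60,u:u+60];im=cv2.resize(im,(400,400),interpolation=cv2.INTER_CUBIC)
    th=np.linspace(.3,1.5,30)
    pl=[([W(.08-r*np.cos(s),.152,.108+r*np.sin(s)) for s in th],(255,0,0)) for r in(.122,.138)]
    for t,c in((.76,(0,255,255)),(.84,(0,255,0)),(.92,(0,0,255))):
        e=np.array([-np.cos(t),np.sin(t)])
        pl.append(([W(.08+e[0]*r,.167,.108+e[1]*r) for r in(.108,.152)],c))
    for p,c in pl:
        q=np.array([(project(cam,x)-[u,v]+.5)*400/60 for x in p]).round().astype(np.int32);cv2.polylines(im,[q],False,c,1)
    out.append(im)
cv2.imwrite("pics/c6.png",np.hstack(out))
E
```

```text
(no output)
```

View pics/c6.png

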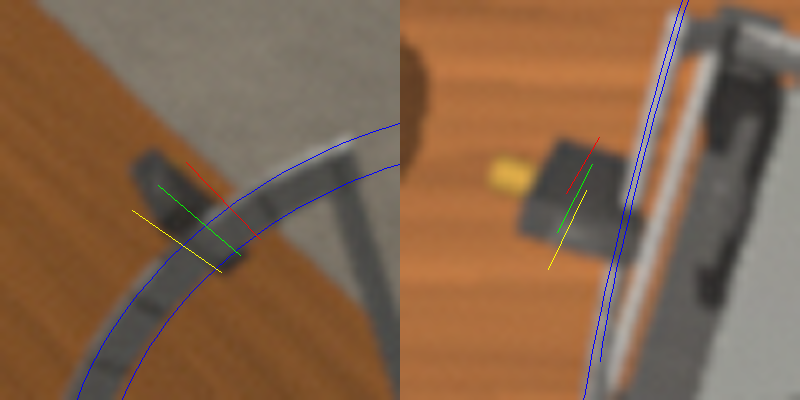

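```bash
python3 - <<'E'
from h import *
a0=-.275;R=np.array([[np.cos(a0),-np.sin(a0)],[np.sin(a0),np.cos(a0)]]);O=np.array([.6197,-.094])
def W(x,y,z): return [*(R@[x,y]+O),z]
out=[]
for cam,fn,(u,v) in(("side","side3",(330,150)),("top","top0",(275,130))):
    im=cv2.imread(f"pics/{fn}.png")[v:v+60,u:u+60];im=cv2.resize(im,(400,400),interpolation=cv2.INTER_CUBIC)
    for t,c in((.78,(0,255,255)),(.85,(0,255,0)),(.92,(0,0,255))):
        e=np.array([-np.cos(t),np.sin(t)]);n=np.array([np.sin(t),np.cos(t)]);P=[]
        for i in(.108,.152):
            for j in(-.012,.012):
                for y in(.161,.173):
                    q=e*i+n*j;P.append((project(cam,W(.08+q[0],y,.108+q[1]))-[u,v]+.5)*400/60)
        cv2.polylines(im,[cv2.convexHull(np.array(P).round().astype(np.int32))],True,c,1)
    out.append(im)
cv2.imwrite("pics/c7.png",np.hstack(out))
E
```

```text
(no output)
```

View pics/c7.png

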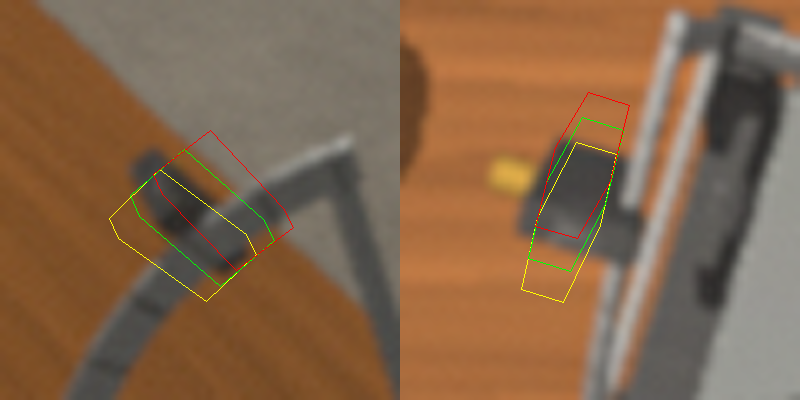

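```bash
python3 - <<'E'
from h import *
a0=-.275;R=np.array([[np.cos(a0),-np.sin(a0)],[np.sin(a0),np.cos(a0)]]);O=np.array([.6197,-.094])
def W(x,y,z): return [*(R@[x,y]+O),z]
out=[]
for cam,fn,(u,v) in(("side","side3",(330,150)),("top","top0",(275,130))):
    raw=cv2.imread(f"pics/{fn}.png");im=cv2.resize(raw[v:v+60,u:u+60],(400,400),interpolation=cv2.INTER_CUBIC)
    hsv=cv2.cvtColor(raw,cv2.COLOR_BGR2HSV);D=(hsv[...,2]<95)&(hsv[...,1]<110)
    roi=np.zeros_like(D);roi[v+18:v+45,u+15:u+(40 if cam=="side" else 37)]=1
    if cam=="side":
        th=np.linspace(0,1.6,60);z=np.zeros(D.shape,np.uint8)
        cv2.fillPoly(z,[np.round([project(cam,W(.08-r*np.cos(s),.15,.108+r*np.sin(s)))for r,ss in((.121,th),(.139,th[::-1]))for s in ss]).astype(np.int32)],1)
        roi&=z==0
    D&=roi;print(cam,D.sum());S=[]
    for t in np.arange(.6,1.06,.01):
        e=np.array([-np.cos(t),np.sin(t)]);n=np.array([np.sin(t),np.cos(t)])
        P=np.array([project(cam,W(.08+(e*i+n*j)[0],y,.108+(e*i+n*j)[1])) for i in(.108,.152) for j in(-.006,.006) for y in(.155,.179)])
        for sx in(-1,0,1):
          for sy in(-1,0,1):
            m=np.zeros(D.shape,np.uint8);cv2.fillConvexPoly(m,cv2.convexHull(np.round((P+[sx,sy])*16).astype(np.int32)),1,shift=4);m=(m>0)&roi
            S.append(((m&D).sum()/(m|D).sum(),round(t,2),sx,sy))
        if round(t,2) in(.8,.85,.9): cv2.polylines(im,[cv2.convexHull(((P-[u,v]+.5)*400/60).round().astype(np.int32))],True,{.8:(0,255,255),.85:(0,255,0),.9:(0,0,255)}[round(t,2)],1)
    S.sort(reverse=True);print([(round(float(a),2),float(b),c,d) for a,b,c,d in S[:8]],[(round(float(a),2),float(b)) for a,b,c,d in S if c==d==0][:4])
    out.append(im)
cv2.imwrite("pics/c8.png",np.hstack(out))
E
```

```text
side 98
[(0.72, 0.84, -1, -1), (0.72, 0.82, -1, -1), (0.72, 0.84, -1, 0), (0.72, 0.83, -1, -1), (0.72, 0.85, -1, 0), (0.7, 0.82, 0, -1), (0.7, 0.85, -1, 1), (0.69, 0.81, 1, -1)] [(0.67, 0.84), (0.67, 0.83), (0.66, 0.82), (0.62, 0.85)]
top 179
[(0.58, 0.84, 1, 1), (0.57, 0.87, 1, 1), (0.57, 0.86, 1, 1), (0.57, 0.88, 1, 1), (0.57, 0.83, 1, 1), (0.56, 0.85, 1, 1), (0.56, 0.82, 1, 0), (0.56, 0.84, 1, 0)] [(0.53, 0.82), (0.53, 0.84), (0.52, 0.83), (0.52, 0.87)]
```

View pics/c8.png

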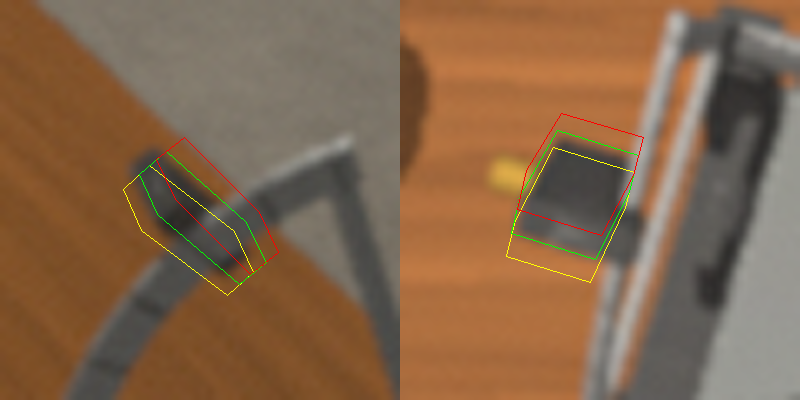

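The block outline for about 0.84–0.85 rad (green) fits the clip in both views, and the held lid reads about 0.85 rad. I'm handing it in.

```bash
python3 -c "
from h import *
to([.558,-.076,.245]);print(manip.job_done())"
```

```text
t 15.4 tcp [ 0.5578 -0.0758  0.2448] y [-0.963  0.269  0.001] z [-0.     0.002 -1.   ] q [ 0.14  0.28  0.17 -0.   -1.47 -0.41] F [-10.3   8.4  10. ] w 0.122 ff 39.49678122997284
norm [ 0.    -0.001 -0.001]
the job is handed in; nothing more can be done
None
```

I turned the knob about 1.3 rad clockwise to its unlatched side, swung the lid up to about 0.85 rad (clip measured at about 0.84), and handed the job in at 15.4 s with the gripper still holding the handle; no verdict was returned.

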